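# Stopper the opened piccolo of sparkling wine

## Robot

A 6-joint arm with a two-finger parallel gripper is mounted at the origin on the work surface; the furniture and walls round the work are solid. World frame = base frame: x ahead of the robot, y to its left, z up, the work surface at z = 0. Lengths are in m, angles in degrees, forces in N, time in s.
With the tool pointing down it reaches from about 0.4 to 0.825 m from the base axis. Payload 7 kg.
Tool frame: the origin (TCP) lies midway between the tips of the shut fingers; the grasp point (between the pads) lies r.grip_depth behind it (r.grip_depth is the distance from the TCP to the grasp point, in m); z points along the fingers, y is the line along which they close (so a half turn about z gives the same grasp; the last joint's range is limited). The gripper opens to 88 mm and grips with 3 to 60 N. Pads are 19 mm wide; open, the fingers measure 130 mm over their backs; the gripper's body (78 mm by 193 mm) begins 47 mm behind the grasp point.
Start: joints at [87.038, 20.546, 0.682, 0, -70.136, -16.507], TCP at [0.225, 0.636, 0.227] pointing down, gripper open.
Joint ranges: [-176.03, 176.03], [-82.01, 121.73], [-58.28, 71.71], [-173.87, 95.51], [-174.79, -0.11], [-173.66, 173.66]. Speed limits (degrees/s): [136.94, 136.94, 172.46, 180, 180, 180].

## Interface

Orientations are given as [roll, pitch, yaw] about the fixed x, y, z axes, in that order (R = Rz(yaw) Ry(pitch) Rx(roll)).
In Python, from plant import r gives the robot as it stands.
- The arm moves only by the tool send_path, called after "Emit:" by a JSON object that holds its "method" and its "body", one argument or row to a line. Schema: {"type":"object","properties":{"plan":{"type":"array","items":{"type":"array","items":{"type":"array","items":{"type":"number"},"minItems":6,"maxItems":6},"minItems":1,"maxItems":12},"minItems":1,"maxItems":1},"jaw":{"type":"number"},"force":{"type":"number"},"only":{"type":"string"},"quiet":{"type":"boolean"},"lines":{"type":"string"}},"required":["plan"],"additionalProperties":false}. plan is a list that holds a single list of rows (three levels of brackets), with 1 to 12 rows, each of 6 numbers: dx, dy, dz in fractions of the full range, 1 being 75 cm, then a rotation vector rx, ry, rz in parts of the range, where 1.0 means pi rad; each row is the pose to reach, as a shift and turn from the pose commanded when the call began, along the tool's axes at that moment; what a row does not reach only later rows make up. A row lasts 1/12 s, in which the tool goes at most 0.0417 m and 7.16 degrees, less where a joint would pass 70% of its speed; a pose out of reach is approached as far as the arm can. jaw is the finger opening in m, set as the call begins (left out keeps the last). The fingers move at their own pace and stop on an object; force is the grip in N (left out, the last holds). Time passes only in rows, so rows that do not move let the fingers close. The tool returns the time, the measured TCP pose, the force, the opening and the grip force at its end. only (a regular expression) keeps the lines of the reply that match it, lines (a string "A,B") keeps lines A to B, and quiet returns only ok. Shift and turn numbers lie between -1 and 1, and a call with a number outside is refused. Input that does not fit is refused with a message, and nothing moves.
- r.get_state(): the state, without advancing time (a new reading comes with each control period).
- r.capture(name): name is "side" or "top" or "wrist"; returns a dict with "frame" (480x640x3 uint8, red, green, blue), "z_map" (480x640 float32, m along the optical axis (not along the pixel's ray), 0 where there is no reading), "fx", "fy", "cx", "cy" (pixels), "cam_to_world" (4x4, takes a point from camera to world coordinates). Camera axes: x right, y down, z forward; pixel columns grow to the right and rows downward; lengths in m; the calibration is good to about 2 mm. A picture is of the moment at which its call begins.
- r.close_job(): hands the job in; it is judged then, once.
The state is a dict: "time_s": time; "joints": joint angles; "qd": joint speeds; "joint_torque": joint torques, N m; "tcp_pos": TCP position; "eef_rot": TCP orientation; "contact_force": force on the tool from outside, world axes, zero at the start; "moment": the same for the moment, N m; "gripper_width": finger opening in m; "gripper_force": force on a finger pad.
Only numpy, scipy, OpenCV 4.12 (cv2) and the standard library are available. Lean on these libraries where they do the work, as an engineer would, in place of code of your own. Each camera call takes 0.05 s, during which the arm holds its last target. There are 200 camera calls.

## Task

Close the opened small sparkling-wine bottle with the two-winged steel stopper: set the stopper over the bottle's mouth with its wings still open and press it straight down until its stiff seal is home, then squeeze both wings together until they snap in under the lip, stopping as soon as they give. Press and squeeze gently, leave the closed bottle standing upright about where it stands, and do not disturb the glasses, the mushroom cork or the foil cutter.

Things in the scene. Friction and masses are not known exactly. Their poses are not given: they have to be found in the camera images.
- bottle: Opened small (piccolo) sparkling-wine bottle, dark green glass, cream label, gold foil round the shoulder; loose, upright, 0.4 to 0.6 kg, 200 mm high, body 58 mm across; neck 24 mm across 17 mm below the top, 34 mm across 55 mm below it. At the top a round lip 34 mm across, 7.5 mm high, over a 21 mm neck groove. Origin: centre of the underside; z up.
- bottle_mouth (a point): Centre of the bottle's mouth, in the plane of its top, 200 mm above the underside; z up.
- stopper: Two-winged sparkling-wine stopper, loose, upright on its skirt, 0.1 kg: round steel cap 41 mm across, 29 mm high, small black knob on top (39 mm in all). Origin: centre of the skirt's lower edge; z up. Wings at its +y and -y sides; its plain sides, 25 mm high, face +x and -x: grip it there. The skirt, 35 mm inside with a flared edge, goes over the bottle's lip.
- seal: Stiff grey rubber seal, 31 mm disc inside the skirt. Origin: centre of its underside, at the start 14 to 16 mm above the stopper's. On the mouth, pressing the stopper down pushes it up into the cap (counted from 14 mm): gives from 8 N, 15.5 N at 5 mm, 19.5 N at its full 7.6 mm, then solid; let go, it stays in by 5 to 6 mm. With under 5 mm the claws jam on the lip's side. Over 30 N chips the lip.
- wing_l_grip (a point): Lower middle of the outer face of the +y wing's black pad (11 mm wide, 18 mm high, smooth), where to squeeze; wing shut: 25 mm from the stopper's axis, 10 mm above its origin. Wings open: their lower ends are 68 to 70 mm apart, 12 to 15 mm above the origin; shut: 50 mm apart, pads 6 to 24 mm above it.
- wing_r_grip (a point): The same on the -y wing.
- wing_l (a joint): Wing on the stopper's +y side: 0 rad shut, 0.40 open; a light spring opens it. With the stopper pressed home its claw meets the lip at about 0.2 rad; from there the squeeze resists, peaks at about 4 to 9 N at the pad, then gives; pushed on to 0 it stays (short of 0.05 it may open again), against a hard stop. One wing may give before the other. Over 15 N on a wing bends its pin.
- wing_r (a joint): Wing on the stopper's -y side, the same in all.
- wine_glass: Stemmed tasting glass with red wine, 157 mm high, 66 mm across; origin: centre of its foot. Bystander.
- clean_glass: Empty stemmed tasting glass, 157 mm high, 66 mm across; origin: centre of its foot. Bystander.
- mushroom_cork: Pulled sparkling-wine cork, mushroom-shaped, standing, 47 mm high, 34 mm across; origin: centre of its underside. Bystander.
- cutter: Black foil cutter lying flat, 43 x 48 x 16 mm; origin: centre of its underside. Bystander.
Not all that is in view belongs to the job. Leave any pink or red look-alike of the stopper alone. Leave any orange look-alike of the bottle alone.

How it is judged:
By the outcome, as a careful person would: the job done as asked, in the order asked, and still so for the second after the job is handed in, with the robot touching nothing.
It also fails if it takes over 59 s, if anything falls off the work surface, if the arm or the gripper's body presses on something with over 40 N, if the wrist force passes 120 N, or if a joint passes its speed limit or range.

## Working session

There is one attempt and no reset: what is moved stays moved. The work goes in short steps, Python scripts to look and compute and a tool call to move; the robot and the scene stay as the last step left them, time stands still between calls to the robot, and variables do not carry over. Pictures are saved under pics/ and viewed, at most 10 in all, crops included, and the job is handed in when it is done.

```bash
ls; mkdir -p pics; cat > h.py <<'E'
import numpy as np,cv2
from plant import r
def world(c):
    z=c['z_map'];v,u=np.indices(z.shape)
    P=np.stack([(u-c['cx'])/c['fx']*z,(v-c['cy'])/c['fy']*z,z,np.ones_like(z)],-1)
    W=P@np.array(c['cam_to_world']).T
    W[z==0]=np.nan
    return W[...,:3]
def save(n,im): cv2.imwrite('pics/'+n,cv2.cvtColor(im,cv2.COLOR_RGB2BGR))
E
python3 - <<'E'
from h import *
for n in('top','side'):
    c=r.capture(n);save(n+'0.png',c['frame']);np.savez(n+'0.npz',**c)
    print(n,c['fx'],c['cx'],c['cy'],np.round(c['cam_to_world'],3).tolist())
s=r.get_state();print(s,r.grip_depth)
E
```

```text
pics
top 495.7358191833663 319.64383500218116 232.7125513421713 [[0.382, -0.901, 0.206, 0.184], [-0.924, -0.372, 0.089, -0.141], [-0.004, -0.225, -0.974, 1.334], [0.0, 0.0, 0.0, 1.0]]
side 436.3544379651437 319.844840869288 238.51900223213832 [[0.968, -0.126, 0.216, 0.225], [-0.25, -0.528, 0.812, -0.841], [0.012, -0.84, -0.543, 0.671], [0.0, 0.0, 0.0, 1.0]]
{'time_s': 0.1, 'joints': array([ 8.70396920e+01,  2.05880846e+01,  6.37817019e-01, -1.70553897e-02,
       -7.01364822e+01, -1.65058268e+01]), 'qd': array([ 0.01324879, -0.16030264,  0.13090391, -0.02763559,  0.05740258,
        0.02864519]), 'joint_torque': array([-6.71007692e-04, -5.84166527e+01,  2.93750560e+01,  7.01538071e+00,
        1.01177866e-02, -5.57557746e-05]), 'tcp_pos': array([0.22483857, 0.63597501, 0.22570086]), 'eef_rot': array([ 1.79912269e+02, -9.27574715e-03, -1.94719350e+01]), 'contact_force': array([-0.01803507, -0.2440184 , -0.49966367]), 'moment': array([-0.01344376,  0.02252717, -0.00608129]), 'gripper_force': 0.0, 'gripper_width': 0.08763974850833936} 0.0188
```

View pics/top0.png

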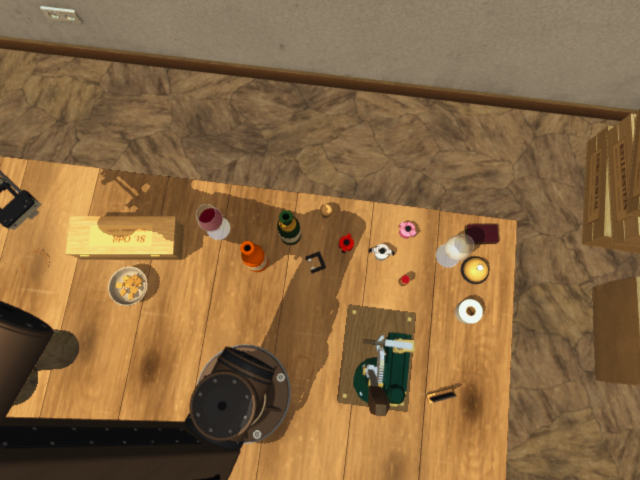

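View pics/side0.png

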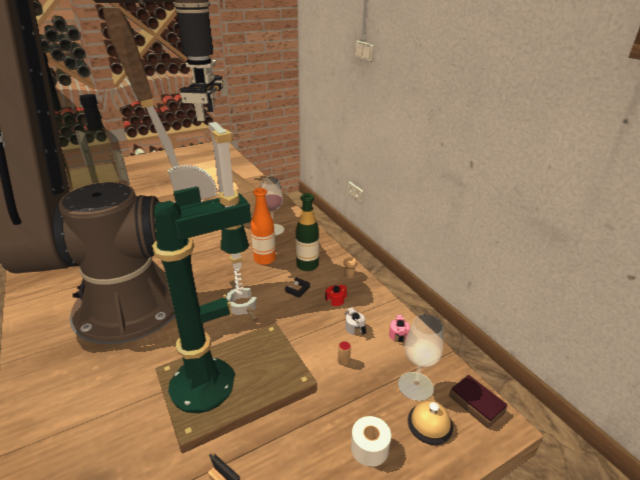

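Top view: the steel stopper is at (382,252). Things it could be mistaken for: the red one at (347,243), the pink one at (409,229), and the gold/steel dome at (475,270). The green bottle's mouth is near (286,215), and the orange decoy is at (253,257). In the side view the steel stopper is at (355,322) and the green bottle at (307,235). The corkscrew stand is tall and close to the robot.

```bash
python3 - <<'E'
from h import *
ims=[]
for n,(u,v),(u2,v2) in(('top',(382,252),(287,225)),('side',(355,322),(307,230))):
    c=dict(np.load(n+'0.npz'));W=world(c);f=c['frame']
    for (a,b),h in(((u,v),25),((u2,v2),40)):
        ims.append(cv2.resize(f[b-h:b+h,a-h:a+h],(400,300) if 0 else (300,300),interpolation=cv2.INTER_CUBIC))
        w=W[b-h:b+h,a-h:a+h].reshape(-1,3)
        for lo,hi in(((0.006,.015),(.015,.025),(.025,.031),(.031,.05)) if h==25 else ((0.02,.1),(.12,.15),(.17,.19),(.19,.21))):
            m=w[(w[:,2]>lo)&(w[:,2]<hi)]
            if len(m): print(n,h,lo,hi,len(m),np.round(m.mean(0),4),np.round(m.min(0),3),np.round(m.max(0),3))
save('crop1.png',np.vstack([np.hstack(ims[:2]),np.hstack(ims[2:])]))
E
```

```text
top 25 0.006 0.015 47 [ 0.4862 -0.1999  0.0086] [ 0.411 -0.273  0.006] [ 0.554 -0.115  0.015]
top 25 0.015 0.025 46 [ 0.4858 -0.2015  0.02  ] [ 0.457 -0.243  0.015] [ 0.549 -0.16   0.025]
top 25 0.025 0.031 112 [ 0.5005 -0.2058  0.0283] [ 0.457 -0.241  0.025] [ 0.563 -0.166  0.031]
top 25 0.031 0.05 158 [ 0.4831 -0.2022  0.0367] [ 0.432 -0.277  0.031] [ 0.562 -0.167  0.05 ]
top 40 0.02 0.1 280 [0.4253 0.0314 0.0588] [ 0.312 -0.043  0.02 ] [0.535 0.089 0.1  ]
top 40 0.12 0.15 296 [0.3761 0.0678 0.1332] [0.302 0.028 0.12 ] [0.454 0.109 0.15 ]
top 40 0.17 0.19 35 [0.3985 0.0651 0.1809] [0.318 0.04  0.17 ] [0.44  0.111 0.19 ]
top 40 0.19 0.21 224 [0.3939 0.0695 0.1987] [0.313 0.036 0.19 ] [0.447 0.112 0.206]
side 25 0.006 0.015 75 [ 0.4628 -0.1613  0.0109] [ 0.447 -0.231  0.006] [ 0.495 -0.106  0.015]
side 25 0.015 0.025 126 [ 0.4672 -0.1797  0.0195] [ 0.447 -0.233  0.015] [ 0.494 -0.106  0.025]
side 25 0.025 0.031 123 [ 0.4713 -0.1999  0.0284] [ 0.447 -0.228  0.025] [ 0.495 -0.116  0.031]
side 25 0.031 0.05 217 [ 0.4624 -0.2201  0.0385] [ 0.414 -0.285  0.031] [ 0.49  -0.174  0.047]
side 40 0.02 0.1 956 [0.4039 0.058  0.0623] [ 0.33  -0.028  0.02 ] [0.516 0.244 0.1  ]
side 40 0.12 0.15 396 [0.4018 0.0906 0.1326] [0.337 0.023 0.12 ] [0.451 0.238 0.15 ]
side 40 0.17 0.19 81 [0.4271 0.0412 0.1797] [0.416 0.034 0.17 ] [0.442 0.053 0.19 ]
side 40 0.19 0.21 104 [0.4283 0.0471 0.1983] [0.413 0.031 0.19 ] [0.444 0.066 0.202]
```

View pics/crop1.png

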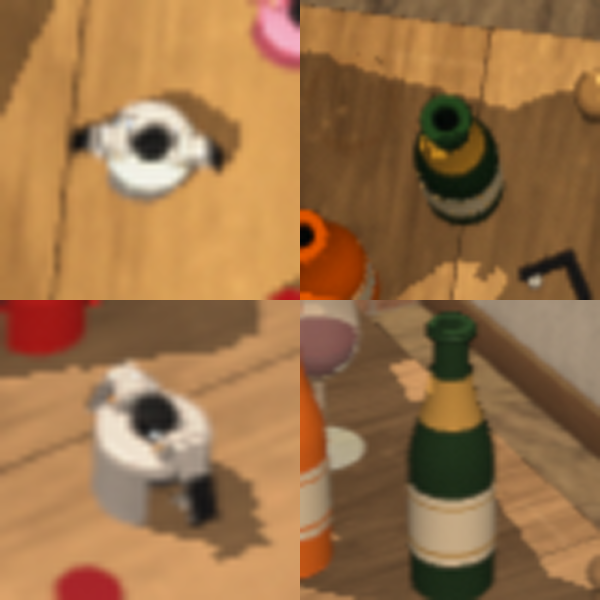

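```bash
cat >> h.py <<'E'
def ray(c,u,v,z):
    T=np.array(c['cam_to_world']);d=T[:3,:3]@[(u-c['cx'])/c['fx'],(v-c['cy'])/c['fy'],1]
    return T[:3,3]+d*(z-T[2,3])/d[2]
E
python3 - <<'E'
from h import *
t=dict(np.load('top0.npz'));s=dict(np.load('side0.npz'))
print('knob',ray(t,382.2,250.7,.039),ray(s,355.8,315.7,.037))
print('mouth',ray(t,285.7,216.7,.2),ray(s,307,196.7,.2))
a=ray(t,357+80/6,227+138/6,.02);b=ray(t,357+216/6,227+155/6,.02);d=a-b
print(a,b,np.degrees(np.arctan2(d[1],d[0])))
W=world(t)
w=W[235:270,365:400].reshape(-1,3)
w=w[(w[:,2]>.022)&(w[:,2]<.045)&(np.hypot(w[:,0]-.483,w[:,1]+.2)<.06)]
print(np.median(w,0),len(w))
print('body', [ (k,np.round(ray(t,u,v,.0),3)[:2]) for k,u,v in(('red',347,243),('pink',409,229),('cork',326,210),('cutter',316,262),('orange',258,265),('cglass',447,257),('rglass',220,230),('redcap',405,280))])
g=W[300:420,335:420].reshape(-1,3);g=g[np.isfinite(g[:,2])&(g[:,2]>.1)];print('corkscrew',g.min(0),g.max(0))
g=W[150:330,200:420].reshape(-1,3);print('tallest',np.nanmax(g[:,2]))
E
```

```text
knob [ 0.47622094 -0.19546997  0.039     ] [ 0.477152   -0.19927188  0.037     ]
mouth [0.42933175 0.05129648 0.2       ] [0.42919833 0.04589835 0.2       ]
[ 0.4700895 -0.1660063  0.02     ] [ 0.4861379  -0.22521806  0.02      ] 105.16478839400291
[ 0.4762027  -0.19383551  0.03248017] 217
body [('red', array([ 0.468, -0.1  ])), ('pink', array([ 0.57 , -0.244])), ('cork', array([ 0.533, -0.011])), ('cutter', array([ 0.387, -0.042])), ('orange', array([0.319, 0.101])), ('cglass', array([ 0.536, -0.367])), ('rglass', array([0.368, 0.238])), ('redcap', array([ 0.433, -0.283]))]
corkscrew [ 0.12750564 -0.32558693  0.10027369] [ 0.26844025 -0.2213798   0.62368052]
tallest 0.20597477320608615
```

Careful with the scale: shifts go in shares of 75 cm and turns go in shares of pi rad. That gives: 0.46 m is 0.6133, -0.08 m is -0.1067, 37 degrees is 0.2056.

```bash
python3 - <<'E'
from h import *
a=np.array([.476,-.197]);a/=np.linalg.norm(a);n=np.array([-a[1],a[0]])
for k in('top','side'):
    W=world(dict(np.load(k+'0.npz'))).reshape(-1,3);W=W[np.isfinite(W[:,2])]
    W=W[(W[:,0]>.1)&(W[:,0]<.45)&(W[:,1]<-.1)&(W[:,1]>-.5)]
    for lo in np.arange(.05,.65,.1):
        g=W[(W[:,2]>lo)&(W[:,2]<lo+.1)]
        if len(g)>3: print(k,round(lo,2),len(g),'along',np.round(np.percentile(g[:,:2]@a,[1,99]),3),'perp',np.round(np.percentile(g[:,:2]@n,[1,99]),3))
E
```

```text
top 0.05 287 along [0.217 0.374] perp [-0.373 -0.168]
top 0.15 108 along [0.259 0.338] perp [-0.194 -0.115]
top 0.25 97 along [0.241 0.336] perp [-0.24  -0.129]
top 0.35 1783 along [0.246 0.351] perp [-0.227 -0.131]
top 0.45 411 along [0.233 0.34 ] perp [-0.173 -0.129]
top 0.55 481 along [0.211 0.243] perp [-0.186 -0.157]
side 0.05 2532 along [0.219 0.368] perp [-0.374 -0.186]
side 0.15 2543 along [0.249 0.361] perp [-0.237 -0.13 ]
side 0.25 2676 along [0.241 0.349] perp [-0.244 -0.164]
side 0.35 5415 along [0.25  0.356] perp [-0.236 -0.138]
side 0.45 1420 along [0.226 0.341] perp [-0.184 -0.136]
side 0.55 1513 along [0.213 0.243] perp [-0.192 -0.169]
```

Emit:
{"method": "send_path", "body": {
  "plan": [
    [[0, 0, -0.1067, 0, 0, 0], [0.1333, 0.1813, -0.1067, 0, 0, 0.0611], [0.2667, 0.3627, -0.1067, 0, 0, 0.1222], [0.4533, 0.6133, -0.1067, 0, 0, 0.2056], [0.4533, 0.6133, -0.1067, 0, 0, 0.2056], [0.4533, 0.6133, -0.1067, 0, 0, 0.2056], [0.4533, 0.6133, -0.1067, 0, 0, 0.2056], [0.4533, 0.6133, -0.1067, 0, 0, 0.2056], [0.4533, 0.6133, -0.1067, 0, 0, 0.2056], [0.4533, 0.6133, -0.1067, 0, 0, 0.2056], [0.4533, 0.6133, -0.1067, 0, 0, 0.2056], [0.4533, 0.6133, -0.1067, 0, 0, 0.2056]]
  ],
  "jaw": 0.085
}}

```text
time_s: 1.1
tcp_pos: [0.3582, 0.1976, 0.3008]
eef_rot: [-180.0, 0.0, -56.4]
contact_force: [1.1, -0.4, -0.7]
gripper_width: 0.0847
gripper_force: 0.0
```

Converted, 0.394 m is 0.5253, 0.12 m is 0.16, 18.5 degrees is 0.1028.

Emit:
{"method": "send_path", "body": {
  "plan": [
    [[0.5253, 0.16, 0, 0, 0, 0.1028], [0.5253, 0.16, 0, 0, 0, 0.1028], [0.5253, 0.16, 0, 0, 0, 0.1028], [0.5253, 0.16, 0, 0, 0, 0.1028], [0.5253, 0.16, 0, 0, 0, 0.1028], [0.5253, 0.16, 0, 0, 0, 0.1028], [0.5253, 0.16, 0, 0, 0, 0.1028], [0.5253, 0.16, 0.0667, 0, 0, 0.1028], [0.5253, 0.16, 0.12, 0, 0, 0.1028], [0.5253, 0.16, 0.16, 0, 0, 0.1028], [0.5253, 0.16, 0.16, 0, 0, 0.1028], [0.5253, 0.16, 0.16, 0, 0, 0.1028]]
  ]
}}

```text
time_s: 2.1
tcp_pos: [0.473, -0.197, 0.1744]
eef_rot: [179.5, 0.2, -75.2]
contact_force: [-1.6, -0.1, -1.3]
gripper_width: 0.085
gripper_force: 0.0
```

```bash
python3 - <<'E'
from h import *
s=r.get_state();print(s['joints'],s['tcp_pos'],s['eef_rot'],s['contact_force'])
c=r.capture('wrist');save('w1.png',c['frame']);np.savez('w1.npz',**c)
print(np.round(c['cam_to_world'],4).tolist(),c['fx'])
E
```

```text
[ -0.69180104   7.96612978 -23.4795839   -0.0969334  -59.05898332
  15.57876445] [ 0.47304484 -0.19697703  0.17443619] [179.53601717   0.21521037 -75.16411299] [-1.59375976 -0.0740707  -1.3482268 ]
[[-0.9668, -0.2423, -0.0815, 0.494], [-0.2555, 0.9265, 0.2763, -0.2709], [0.0085, 0.2879, -0.9576, 0.332], [0.0, 0.0, 0.0, 1.0]] 403.77771045484883
```

View pics/w1.png

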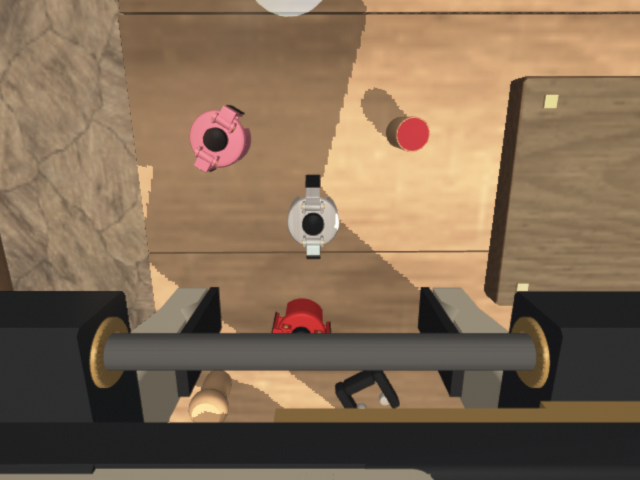

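```bash
python3 - <<'E'
from h import *
c=dict(np.load('w1.npz'));f=c['frame'];W=world(c)
hsv=cv2.cvtColor(f,cv2.COLOR_RGB2HSV)
roi=np.zeros(f.shape[:2],bool);roi[165:265,270:360]=1
k=roi&(hsv[...,2]<45);
n,l,st,ce=cv2.connectedComponentsWithStats(k.astype(np.uint8))
for i in range(1,n):
    if st[i,4]>15: print(st[i],ce[i],np.round(np.nanmean(W[l==i],0),4), ray(c,*ce[i],.039)[:2].round(4))
s=roi&(hsv[...,1]<60)&(W[...,2]>.02)
g=W[roi&(W[...,2]>.022)&(W[...,2]<.032)];print(len(g),np.median(g,0))
# cap disc minEnclosing
m=(roi&(hsv[...,1]<45)&(hsv[...,2]>90)).astype(np.uint8)
cs,_=cv2.findContours(m,0,2);cc=max(cs,key=cv2.contourArea);print(cv2.boundingRect(cc))
x,y,w,h=cv2.boundingRect(cc)
print('cap centre by width',ray(c,x+w/2-.5,223,.029))
p=ray(c,313,177,.024)-ray(c,313,257,.024);print('wing dir',np.degrees(np.arctan2(p[1],p[0])),np.linalg.norm(p))
E
```

```text
[306 176  13  11 138] [312.2173913  181.10869565] [ 0.485 -0.226  0.022] [ 0.4855 -0.2284]
[303 214  20  21 315] [312.51746032 224.04444444] [ 0.4771 -0.1971  0.0379] [ 0.4772 -0.1973]
1438 [ 0.47948241 -0.19888482  0.02907495]
(287, 187, 52, 69)
cap centre by width [ 0.47685447 -0.19564364  0.029     ]
wing dir -75.45395199756868 0.0643319859442122
```

Converted, 0.115 m is 0.1533, 0.08 m is 0.1067.

Emit:
{"method": "send_path", "body": {
  "plan": [
    [[0.0019, -0.0053, 0.0533, 0, 0, 0], [0.0019, -0.0053, 0.1067, 0, 0, 0], [0.0019, -0.0053, 0.1533, 0, 0, 0], [0.0019, -0.0053, 0.1533, 0, 0, 0], [0.0019, -0.0053, 0.1533, 0, 0, 0], [0.0019, -0.0053, 0.1533, 0, 0, 0]]
  ]
}}

```text
time_s: 2.65
tcp_pos: [0.4821, -0.1952, 0.0681]
eef_rot: [-179.9, -0.1, -74.9]
contact_force: [-0.7, -0.0, 1.3]
gripper_width: 0.085
gripper_force: 0.0
```

```bash
python3 -c "
from h import *
s=r.get_state();print(s['tcp_pos'],s['eef_rot'],s['contact_force'])"
```

```text
[ 0.48210011 -0.1951792   0.0681457 ] [-1.79860955e+02 -8.42976984e-02 -7.48877561e+01] [-0.65960153 -0.03157886  1.33310345]
```

Converted, 0.063 m is 0.084, 0.0053 m is 0.0071, -0.4 degrees is -0.0022.

Emit:
{"method": "send_path", "body": {
  "plan": [
    [[0.0011, 0.0071, 0.0267, 0, 0, -0.0022], [0.0011, 0.0071, 0.0533, 0, 0, -0.0022], [0.0011, 0.0071, 0.0733, 0, 0, -0.0022], [0.0011, 0.0071, 0.084, 0, 0, -0.0022], [0.0011, 0.0071, 0.084, 0, 0, -0.0022], [0.0011, 0.0071, 0.084, 0, 0, -0.0022], [0.0011, 0.0071, 0.084, 0, 0, -0.0022]]
  ]
}}

```text
time_s: 3.23
tcp_pos: [0.4768, -0.1975, 0.0044]
eef_rot: [-179.9, -0.1, -74.5]
contact_force: [0.5, -0.3, 0.8]
gripper_width: 0.0853
gripper_force: 0.0
```

```bash
python3 - <<'E'
from h import *
c=r.capture('wrist');save('w2.png',c['frame'])
s=r.get_state();print(s['tcp_pos'],s['eef_rot'],s['contact_force'])
E
```

```text
[ 0.47664784 -0.19749399  0.00425012] [-1.79856282e+02 -5.41906746e-02 -7.45450390e+01] [-0.08339257  0.18834598  0.13605885]
```

View pics/w2.png

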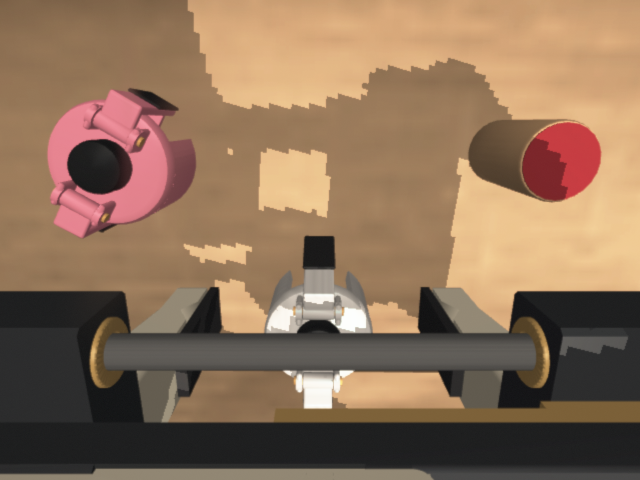

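The wrist view shows the stopper centred between the fingers (cap at (318,335), pads at about 210 and 430), with its wings across the closing line. I'll close on the plain sides.

Emit:
{"method": "send_path", "body": {
  "plan": [
    [[0, 0, 0, 0, 0, 0], [0, 0, 0, 0, 0, 0], [0, 0, 0, 0, 0, 0], [0, 0, 0, 0, 0, 0], [0, 0, 0, 0, 0, 0], [0, 0, 0, 0, 0, 0]]
  ],
  "jaw": 0.03,
  "force": 40
}}

```text
time_s: 3.78
tcp_pos: [0.4753, -0.1975, 0.0027]
eef_rot: [180.0, 0.0, -74.6]
contact_force: [0.5, 0.3, -1.0]
gripper_width: 0.0507
gripper_force: 0.0
```

Emit:
{"method": "send_path", "body": {
  "plan": [
    [[0, 0, 0, 0, 0, 0], [0, 0, 0, 0, 0, 0], [0, 0, 0, 0, 0, 0], [0, 0, 0, 0, 0, 0]]
  ]
}}

```text
time_s: 4.12
tcp_pos: [0.4754, -0.1975, 0.0026]
eef_rot: [-180.0, -0.0, -74.6]
contact_force: [0.2, -0.4, 0.1]
gripper_width: 0.0405
gripper_force: 40.0
```

```bash
python3 -c "
from h import *
s=r.get_state();print(s['tcp_pos'],s['eef_rot'],s['contact_force'],s['gripper_width'],s['joints'])"
```

```text
[ 0.47544094 -0.19747097  0.00263042] [-1.79998545e+02 -1.44014492e-03 -7.45661932e+01] [ 0.22961552 -0.38795119  0.08595824] 0.04048600232099027 [-6.80969340e-01  2.07532002e+01 -3.44495120e+01  1.71681596e-03
 -3.47954902e+01  1.61133663e+01]
```

Converted, -0.297 m is -0.396, -0.14 m is -0.1867.

Emit:
{"method": "send_path", "body": {
  "plan": [
    [[0, 0, -0.0133, 0, 0, 0], [0, 0, -0.0533, 0, 0, 0], [0, 0, -0.1067, 0, 0, 0], [0, 0, -0.16, 0, 0, 0], [0, 0, -0.2133, 0, 0, 0], [0, 0, -0.2667, 0, 0, 0], [0, 0, -0.32, 0, 0, 0], [0, 0, -0.3733, 0, 0, 0], [-0.0267, 0, -0.396, 0, 0, 0], [-0.08, -0.0067, -0.396, 0, 0, 0], [-0.1333, -0.0107, -0.396, 0, 0, 0], [-0.1867, -0.016, -0.396, 0, 0, 0]]
  ]
}}

```text
time_s: 5.12
tcp_pos: [0.4484, -0.0584, 0.3006]
eef_rot: [-179.9, 0.0, -74.7]
contact_force: [0.2, 1.0, -2.9]
gripper_width: 0.0401
gripper_force: 40.0
```

Emit:
{"method": "send_path", "body": {
  "plan": [
    [[-0.0533, -0.004, 0, 0, 0, 0], [-0.1, -0.008, 0, 0, 0, 0], [-0.1333, -0.0107, 0, 0, 0, 0], [-0.1453, -0.0115, 0, 0, 0, 0], [-0.1453, -0.0115, 0, 0, 0, 0], [-0.1453, -0.0115, 0, 0, 0, 0], [-0.1453, -0.0115, 0, 0, 0, 0], [-0.1453, -0.0115, 0, 0, 0, 0]]
  ]
}}

```text
time_s: 5.78
tcp_pos: [0.429, 0.0471, 0.2997]
eef_rot: [180.0, -0.0, -74.6]
contact_force: [-0.2, -0.4, -0.8]
gripper_width: 0.0405
gripper_force: 40.0
```

```bash
python3 - <<'E'
from h import *
s=r.get_state();print(s['tcp_pos'],s['eef_rot'],s['contact_force'],s['gripper_width'],s['joints'])
c=r.capture('wrist');save('w3.png',c['frame']);np.savez('w3.npz',**c)
E
```

```text
[0.42899762 0.04708245 0.29969519] [ 1.79985349e+02 -8.33289005e-03 -7.46443537e+01] [-0.2178937  -0.36110682 -0.81163431] 0.04052060591251719 [ 3.26529096e+01 -5.84010499e+00 -2.07844422e+01  3.72560725e-03
 -7.50721288e+01 -1.72982246e+01]
```

View pics/w3.png

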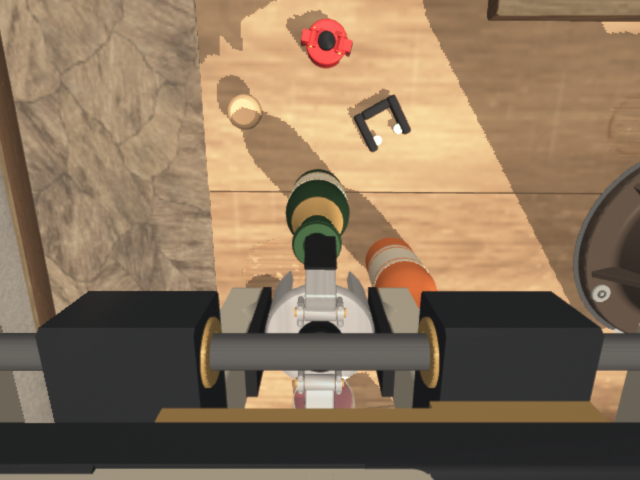

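```bash
python3 - <<'E'
from h import *
c=dict(np.load('w3.npz'));W=world(c);f=c['frame']
roi=np.zeros(W.shape[:2],bool);roi[200:290,270:370]=1
hsv=cv2.cvtColor(f,cv2.COLOR_RGB2HSV)
m=roi&(W[...,2]>.193)&(W[...,2]<.206)&(hsv[...,1]>80)
print(m.sum(),W[m].min(0),W[m].max(0))
v,u=np.where(m)
# outer edge left/right per row
E=[]
for y in range(v.min(),v.max()+1):
    x=u[v==y]
    if len(x)>3: E+= [(x.min()-.5,y)]+([(x.max()+.5,y)])
    if y%4==0 and len(x): print(y,x.min(),x.max(),W[y,x.min()].round(4),W[y,x.max()].round(4))
P=np.array([ray(c,a,b,.2) for a,b in E])[:,:2]
A=np.c_[2*P,np.ones(len(P))]
def fit(P):
    s=np.linalg.lstsq(np.c_[2*P,np.ones(len(P))],(P**2).sum(1),rcond=None)[0];return s[:2],np.sqrt(s[2]+s[:2]@s[:2])
for i in range(5):
    o,R=fit(P);e=abs(np.hypot(*(P-o).T)-R);P=P[e<max(.0008,np.percentile(e,85))]
    print(o,R,len(P))
cv2.imwrite('/tmp/m.png',m*255)
E
```

```text
910 [0.41297476 0.03450264 0.19477297] [0.44643922 0.06689671 0.20180087]
220 312 321 [0.4369 0.0363 0.1949] [0.4312 0.0345 0.1956]
224 302 331 [0.4427 0.0404 0.1961] [0.424  0.0355 0.1955]
228 298 335 [0.4446 0.0438 0.196 ] [0.4206 0.0374 0.1956]
232 295 338 [0.4458 0.0469 0.1965] [0.4181 0.0393 0.1967]
236 293 340 [0.4464 0.0502 0.1956] [0.4161 0.0414 0.1976]
240 292 341 [0.4464 0.0532 0.1955] [0.4144 0.0444 0.1956]
244 292 341 [0.4457 0.0555 0.1969] [0.4139 0.0467 0.1972]
248 292 341 [0.445  0.0588 0.1951] [0.413  0.0496 0.1965]
252 294 339 [0.443  0.0609 0.1962] [0.4138 0.0519 0.199 ]
256 296 337 [0.4411 0.0621 0.1995] [0.4142 0.0553 0.1981]
260 299 303 [0.4384 0.0644 0.1993] [0.4358 0.0635 0.1999]
[0.43003462 0.04975122] 0.01653199090813832 80
[0.42998782 0.05011561] 0.016696625598238243 80
[0.42998782 0.05011561] 0.016696625598238243 80
[0.42998782 0.05011561] 0.016696625598238243 80
[0.42998782 0.05011561] 0.016696625598238243 80[ WARN:0@0.413] global loadsave.cpp:1063 imwrite_ Unsupported depth image for selected encoder is fallbacked to CV_8U.
```

The wrist view shows the lip at columns 292–342, row about 240, just behind the held stopper (cap at (320,320)). The mouth measures (0.430, 0.0507), which agrees with the top camera. I'll correct the offset by 4 mm and come down to just above it.

Converted, 0.091 m is 0.1213, -0.002 m is -0.0027.

Emit:
{"method": "send_path", "body": {
  "plan": [
    [[-0.0048, -0.0027, 0.0267, 0, 0, 0], [-0.0048, -0.0027, 0.06, 0, 0, 0], [-0.0048, -0.0027, 0.0933, 0, 0, 0], [-0.0048, -0.0027, 0.1107, 0, 0, 0], [-0.0048, -0.0027, 0.1213, 0, 0, 0], [-0.0048, -0.0027, 0.1213, 0, 0, 0], [-0.0048, -0.0027, 0.1213, 0, 0, 0], [-0.0048, -0.0027, 0.1213, 0, 0, 0]]
  ]
}}

```text
time_s: 6.5
tcp_pos: [0.4307, 0.052, 0.2098]
eef_rot: [-179.9, 0.0, -74.6]
contact_force: [-0.1, 0.0, -0.8]
gripper_width: 0.0406
gripper_force: 40.0
```

```bash
python3 - <<'E'
from h import *
c=r.capture('side');t=r.capture('top')
s=r.get_state();print(s['tcp_pos'],s['contact_force'])
a=cv2.resize(c['frame'][160:240,265:365],(500,400),interpolation=cv2.INTER_CUBIC)
save('s4.png',a)
E
```

```text
[0.43059738 0.05223031 0.20971462] [-0.13787627  0.31605065 -1.07426175]
```

View pics/s4.png

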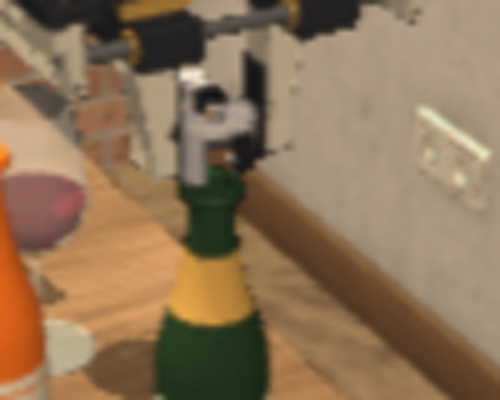

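The side crop shows the stopper just above the lip, at about (213,185) in the crop, and in line. I'll settle, correct, then start it over the lip.

Converted, 0.01 m is 0.0133, 0.008 m is 0.0107.

Emit:
{"method": "send_path", "body": {
  "plan": [
    [[0.0011, 0.0007, 0, 0, 0, 0], [0.0011, 0.0007, 0, 0, 0, 0], [0.0011, 0.0007, 0.004, 0, 0, 0], [0.0011, 0.0007, 0.008, 0, 0, 0], [0.0011, 0.0007, 0.0107, 0, 0, 0], [0.0011, 0.0007, 0.0133, 0, 0, 0], [0.0011, 0.0007, 0.0133, 0, 0, 0], [0.0011, 0.0007, 0.0133, 0, 0, 0]]
  ]
}}

```text
time_s: 7.27
tcp_pos: [0.4296, 0.0511, 0.1985]
eef_rot: [180.0, -0.0, -74.6]
contact_force: [-0.2, -0.2, -0.9]
gripper_width: 0.0408
gripper_force: 40.0
```

Emit:
{"method": "send_path", "body": {
  "plan": [
    [[0, 0, 0.0013, 0, 0, 0], [0, 0, 0.0027, 0, 0, 0], [0, 0, 0.004, 0, 0, 0], [0, 0, 0.0053, 0, 0, 0], [0, 0, 0.0067, 0, 0, 0], [0, 0, 0.0067, 0, 0, 0], [0, 0, 0.0067, 0, 0, 0]]
  ]
}}

```text
time_s: 7.85
tcp_pos: [0.4296, 0.0511, 0.1936]
eef_rot: [180.0, -0.0, -74.6]
contact_force: [-0.1, 0.3, -0.9]
gripper_width: 0.0405
gripper_force: 40.0
```

Converted, 0.006 m is 0.008, 0.005 m is 0.0067.

Emit:
{"method": "send_path", "body": {
  "plan": [
    [[0, 0, 0.0013, 0, 0, 0], [0, 0, 0.0027, 0, 0, 0], [0, 0, 0.004, 0, 0, 0], [0, 0, 0.0053, 0, 0, 0], [0, 0, 0.0067, 0, 0, 0], [0, 0, 0.008, 0, 0, 0], [0, 0, 0.008, 0, 0, 0], [0, 0, 0.008, 0, 0, 0]]
  ]
}}

```text
time_s: 8.52
tcp_pos: [0.4298, 0.0511, 0.1879]
eef_rot: [-180.0, -0.0, -74.6]
contact_force: [0.6, -0.0, 2.1]
gripper_width: 0.0407
gripper_force: 40.0
```

Emit:
{"method": "send_path", "body": {
  "plan": [
    [[0, 0, 0.0007, 0, 0, 0], [0, 0, 0.0013, 0, 0, 0], [0, 0, 0.002, 0, 0, 0], [0, 0, 0.0027, 0, 0, 0], [0, 0, 0.0027, 0, 0, 0], [0, 0, 0.0027, 0, 0, 0]]
  ]
}}

```text
time_s: 9.02
tcp_pos: [0.4303, 0.0513, 0.1867]
eef_rot: [-179.9, -0.0, -74.5]
contact_force: [-2.6, -0.5, 7.6]
gripper_width: 0.0405
gripper_force: 40.0
```

Converted, 0.002 m is 0.0027, 0.0015 m is 0.002.

Emit:
{"method": "send_path", "body": {
  "plan": [
    [[0, 0, 0.0007, 0, 0, 0], [0, 0, 0.0013, 0, 0, 0], [0, 0, 0.002, 0, 0, 0], [0, 0, 0.0027, 0, 0, 0], [0, 0, 0.0027, 0, 0, 0], [0, 0, 0.0027, 0, 0, 0]]
  ]
}}

```text
time_s: 9.52
tcp_pos: [0.4306, 0.0513, 0.185]
eef_rot: [-179.9, -0.0, -74.5]
contact_force: [-1.9, -0.3, 11.3]
gripper_width: 0.0406
gripper_force: 40.0
```

Emit:
{"method": "send_path", "body": {
  "plan": [
    [[0, 0, 0.0007, 0, 0, 0], [0, 0, 0.0013, 0, 0, 0], [0, 0, 0.002, 0, 0, 0], [0, 0, 0.0027, 0, 0, 0], [0, 0, 0.0027, 0, 0, 0], [0, 0, 0.0027, 0, 0, 0]]
  ]
}}

```text
time_s: 10.02
tcp_pos: [0.4309, 0.0513, 0.1834]
eef_rot: [-179.8, -0.0, -74.5]
contact_force: [-2.8, -0.2, 13.7]
gripper_width: 0.0405
gripper_force: 40.0
```

Converted, 0.0025 m is 0.0033, 0.002 m is 0.0027.

Emit:
{"method": "send_path", "body": {
  "plan": [
    [[0, 0, 0.0007, 0, 0, 0], [0, 0, 0.0013, 0, 0, 0], [0, 0, 0.002, 0, 0, 0], [0, 0, 0.0027, 0, 0, 0], [0, 0, 0.0033, 0, 0, 0], [0, 0, 0.0033, 0, 0, 0], [0, 0, 0.0033, 0, 0, 0]]
  ]
}}

```text
time_s: 10.6
tcp_pos: [0.4312, 0.0514, 0.1813]
eef_rot: [-179.8, -0.0, -74.5]
contact_force: [-4.0, -0.0, 16.3]
gripper_width: 0.0408
gripper_force: 40.0
```

Emit:
{"method": "send_path", "body": {
  "plan": [
    [[0, 0, 0.0005, 0, 0, 0], [0, 0, 0.0009, 0, 0, 0], [0, 0, 0.0013, 0, 0, 0], [0, 0, 0.0013, 0, 0, 0], [0, 0, 0.0013, 0, 0, 0]]
  ]
}}

```text
time_s: 11.02
tcp_pos: [0.4317, 0.0515, 0.181]
eef_rot: [-179.7, -0.0, -74.5]
contact_force: [-4.5, -0.5, 20.7]
gripper_width: 0.0403
gripper_force: 40.0
```

The force rose 4.4 N over 0.3 mm, so the seal is home at about 21 N. I'll ease off and open.

Converted, -0.0022 m is -0.0029, -0.0018 m is -0.0024.

Emit:
{"method": "send_path", "body": {
  "plan": [
    [[0, 0, -0.0008, 0, 0, 0], [0, 0, -0.0016, 0, 0, 0], [0, 0, -0.0024, 0, 0, 0], [0, 0, -0.0029, 0, 0, 0], [0, 0, -0.0029, 0, 0, 0]]
  ]
}}

```text
time_s: 11.43
tcp_pos: [0.43, 0.0512, 0.1808]
eef_rot: [-180.0, -0.0, -74.6]
contact_force: [-1.8, -0.3, 6.6]
gripper_width: 0.0404
gripper_force: 40.0
```

Emit:
{"method": "send_path", "body": {
  "plan": [
    [[0, 0, 0, 0, 0, 0], [0, 0, 0, 0, 0, 0], [0, 0, 0, 0, 0, 0], [0, 0, 0, 0, 0, 0], [0, 0, 0, 0, 0, 0], [0, 0, 0, 0, 0, 0], [0, 0, 0, 0, 0, 0], [0, 0, 0, 0, 0, 0], [0, 0, 0, 0, 0, 0]]
  ],
  "jaw": 0.088,
  "force": 10
}}

```text
time_s: 12.18
tcp_pos: [0.4297, 0.0512, 0.1804]
eef_rot: [-180.0, 0.0, -74.6]
contact_force: [-0.0, 0.2, 0.3]
gripper_width: 0.0867
gripper_force: 0.0
```

```bash
python3 - <<'E'
from h import *
s=r.get_state();print(s['tcp_pos'],s['contact_force'],s['gripper_width'])
c=r.capture('wrist');save('w5.png',c['frame']);np.savez('w5.npz',**c)
E
```

```text
[0.42969987 0.0511826  0.18035983] [-0.02489193  0.15303825  0.34918135] 0.08671357273770323
```

View pics/w5.png

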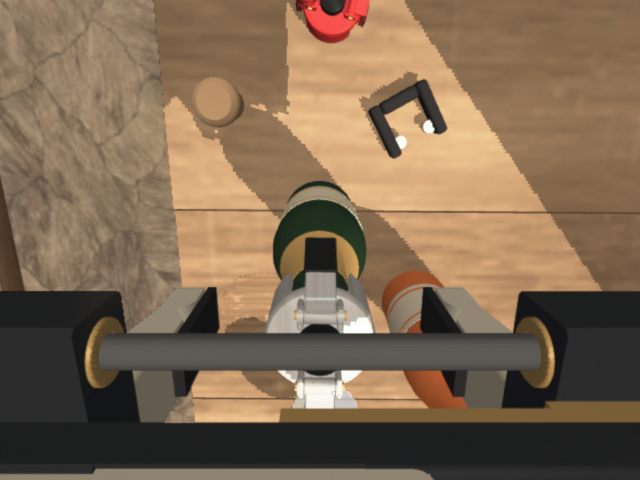

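Converted, -0.12 m is -0.16, -0.09 m is -0.12, -70 degrees is -0.3889.

Emit:
{"method": "send_path", "body": {
  "plan": [
    [[0, 0, -0.0267, 0, 0, 0], [0, 0, -0.0667, 0, 0, 0], [0, 0, -0.12, 0, 0, -0.0389], [0, 0, -0.16, 0, 0, -0.0778], [0, 0, -0.16, 0, 0, -0.1167], [0, 0, -0.16, 0, 0, -0.1556], [0, 0, -0.16, 0, 0, -0.1944], [0, 0, -0.16, 0, 0, -0.2333], [0, 0, -0.16, 0, 0, -0.2722], [0, 0, -0.16, 0, 0, -0.3111], [0, 0, -0.16, 0, 0, -0.35], [0, 0, -0.16, 0, 0, -0.3889]]
  ]
}}

```text
time_s: 13.23
tcp_pos: [0.4296, 0.0511, 0.3004]
eef_rot: [180.0, 0.0, -4.2]
contact_force: [-0.7, -0.1, -0.3]
gripper_width: 0.0878
gripper_force: 0.0
```

Emit:
{"method": "send_path", "body": {
  "plan": [
    [[0, 0, 0, 0, 0, -0.0389], [0, 0, 0, 0, 0, -0.0778], [0, 0, 0, 0, 0, -0.1111], [0, 0, 0, 0, 0, -0.1111], [0, 0, 0, 0, 0, -0.1111], [0, 0, 0, 0, 0, -0.1111], [0, 0, 0, 0, 0, -0.1111]]
  ]
}}

```text
time_s: 13.82
tcp_pos: [0.4297, 0.0511, 0.3004]
eef_rot: [180.0, -0.0, 15.3]
contact_force: [-0.1, 0.2, -0.5]
gripper_width: 0.0876
gripper_force: 0.0
```

```bash
python3 - <<'E'
from h import *
s=r.get_state();print(s['tcp_pos'],s['eef_rot'],s['joints'],s['gripper_width'])
c=r.capture('wrist');save('w6.png',c['frame']);np.savez('w6.npz',**c)
E
```

```text
[0.42966355 0.0511164  0.30037219] [ 1.79999931e+02 -3.72459750e-04  1.52871080e+01] [ 3.30973777e+01 -5.74467868e+00 -2.06138983e+01  1.86314679e-04
 -7.51304470e+01  7.21896825e+01] 0.08760331385932103
```

View pics/w6.png

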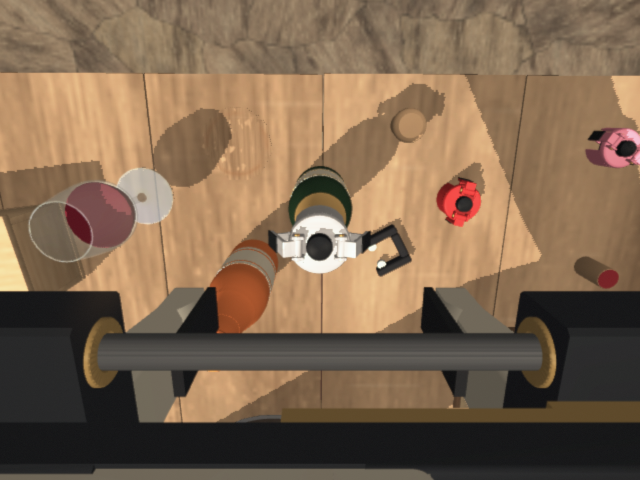

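The stopper is seated: knob at (319,246), wing pads at (272,243) and (367,243), level across the closing line. Measuring the centring now.

```bash
python3 - <<'E'
from h import *
c=dict(np.load('w6.npz'));f=c['frame'];W=world(c);hsv=cv2.cvtColor(f,cv2.COLOR_RGB2HSV)
roi=np.zeros(f.shape[:2],bool);roi[222:270,262:378]=1
k=(roi&(hsv[...,2]<50)&(W[...,2]>.18)).astype(np.uint8)
n,l,st,ce=cv2.connectedComponentsWithStats(k)
R=cv2.Rodrigues(np.array([np.pi,0,0]))[0]
yaw=np.radians(15.29);X=np.array([np.cos(yaw),np.sin(yaw),0]);Y=np.array([np.sin(yaw),-np.cos(yaw),0])
tcp=np.array([.42966,.05112,.30037])
for i in range(1,n):
    if st[i,4]>8:
        w=np.nanmedian(W[l==i],0);p=ray(c,*ce[i],w[2]);print(st[i],ce[i].round(1),w.round(4),'tool xy',((p-tcp)@X).round(4),((p-tcp)@Y).round(4))
m=roi&(W[...,2]>.172)&(W[...,2]<.225)
y=(W[m]-tcp)@Y;z=W[m][:,2];print('y range',np.percentile(y,[.5,99.5]),'z',np.percentile(z,[1,50,99]))
m2=m&(W[...,2]>.204)&(W[...,2]<.211);print('cap top',np.median(W[m2],0))
E
```

```text
[269 231   7  20 105] [272.  240.2] [0.4222 0.0824 0.2016] tool xy 0.0008 -0.0321
[362 232   9  19 119] [366.1 240.6] [0.4384 0.0223 0.2023] tool xy 0.0007 0.0301
[307 234  25  25 373] [320.1 245. ] [0.4323 0.0518 0.2178] tool xy 0.0025 -0.0003
y range [-0.03491309  0.03299854] z [0.1935641  0.2101218  0.21978041]
cap top [0.43436078 0.05232983 0.20912888]
```

Careful with the scale: shifts go in shares of 75 cm and turns go in shares of pi rad. That gives: 0.1295 m is 0.1727, 0.12 m is 0.16.

Emit:
{"method": "send_path", "body": {
  "plan": [
    [[0.0013, -0.0008, 0.0267, 0, 0, 0], [0.0013, -0.0008, 0.0667, 0, 0, 0], [0.0013, -0.0008, 0.1067, 0, 0, 0], [0.0013, -0.0008, 0.14, 0, 0, 0], [0.0013, -0.0008, 0.16, 0, 0, 0], [0.0013, -0.0008, 0.1727, 0, 0, 0], [0.0013, -0.0008, 0.1727, 0, 0, 0], [0.0013, -0.0008, 0.1727, 0, 0, 0], [0.0013, -0.0008, 0.1727, 0, 0, 0], [0.0013, -0.0008, 0.1727, 0, 0, 0]]
  ]
}}

```text
time_s: 14.7
tcp_pos: [0.4313, 0.0524, 0.1721]
eef_rot: [-180.0, -0.1, 15.4]
contact_force: [-0.9, 0.5, 1.2]
gripper_width: 0.0877
gripper_force: 0.0
```

Emit:
{"method": "send_path", "body": {
  "plan": [
    [[0, 0, 0, 0, 0, 0], [0, 0, 0, 0, 0, 0], [0, 0, 0, 0, 0, 0]]
  ],
  "jaw": 0.072,
  "force": 3
}}

```text
time_s: 14.95
tcp_pos: [0.4307, 0.0521, 0.1713]
eef_rot: [-180.0, -0.1, 15.4]
contact_force: [-0.7, -0.9, 0.3]
gripper_width: 0.0746
gripper_force: 0.0
```

Emit:
{"method": "send_path", "body": {
  "plan": [
    [[0, 0, 0, 0, 0, 0], [0, 0, 0, 0, 0, 0], [0, 0, 0, 0, 0, 0], [0, 0, 0, 0, 0, 0]]
  ],
  "jaw": 0.064,
  "force": 3
}}

```text
time_s: 15.28
tcp_pos: [0.4304, 0.0519, 0.1708]
eef_rot: [180.0, 0.0, 15.4]
contact_force: [0.9, -0.3, -0.1]
gripper_width: 0.0641
gripper_force: 0.7
```

Emit:
{"method": "send_path", "body": {
  "plan": [
    [[0, 0, 0, 0, 0, 0], [0, 0, 0, 0, 0, 0], [0, 0, 0, 0, 0, 0], [0, 0, 0, 0, 0, 0]]
  ],
  "jaw": 0.0495,
  "force": 4
}}

```text
time_s: 15.62
tcp_pos: [0.4303, 0.0519, 0.1706]
eef_rot: [180.0, 0.0, 15.4]
contact_force: [0.1, -0.2, -3.3]
gripper_width: 0.0614
gripper_force: 4.0
```

Emit:
{"method": "send_path", "body": {
  "plan": [
    [[0, 0, 0, 0, 0, 0], [0, 0, 0, 0, 0, 0], [0, 0, 0, 0, 0, 0], [0, 0, 0, 0, 0, 0]]
  ],
  "jaw": 0.0495,
  "force": 5
}}

```text
time_s: 15.95
tcp_pos: [0.4303, 0.0519, 0.1707]
eef_rot: [-180.0, 0.0, 15.4]
contact_force: [0.3, 0.0, -4.4]
gripper_width: 0.061
gripper_force: 5.0
```

Emit:
{"method": "send_path", "body": {
  "plan": [
    [[0, 0, 0, 0, 0, 0], [0, 0, 0, 0, 0, 0], [0, 0, 0, 0, 0, 0], [0, 0, 0, 0, 0, 0]]
  ],
  "jaw": 0.0495,
  "force": 6
}}

```text
time_s: 16.28
tcp_pos: [0.4303, 0.0519, 0.1707]
eef_rot: [-180.0, 0.0, 15.4]
contact_force: [-0.4, -0.2, -4.9]
gripper_width: 0.0609
gripper_force: 6.0
```

Emit:
{"method": "send_path", "body": {
  "plan": [
    [[0, 0, 0, 0, 0, 0], [0, 0, 0, 0, 0, 0], [0, 0, 0, 0, 0, 0], [0, 0, 0, 0, 0, 0]]
  ],
  "jaw": 0.0495,
  "force": 7
}}

```text
time_s: 16.62
tcp_pos: [0.4304, 0.052, 0.1708]
eef_rot: [-180.0, 0.0, 15.4]
contact_force: [-0.9, 0.3, -4.7]
gripper_width: 0.0606
gripper_force: 7.0
```

Converted, 0.0014 m is 0.0019, 0.0007 m is 0.0009.

Emit:
{"method": "send_path", "body": {
  "plan": [
    [[0, 0, 0.0009, 0, 0, 0], [0, 0, 0.0019, 0, 0, 0], [0, 0, 0.0019, 0, 0, 0], [0, 0, 0.0019, 0, 0, 0]]
  ],
  "jaw": 0.0495,
  "force": 7
}}

```text
time_s: 16.95
tcp_pos: [0.4309, 0.0521, 0.1699]
eef_rot: [180.0, -0.1, 15.4]
contact_force: [0.0, -1.1, -0.6]
gripper_width: 0.0602
gripper_force: 7.0
```

Emit:
{"method": "send_path", "body": {
  "plan": [
    [[0, 0, 0, 0, 0, 0], [0, 0, 0, 0, 0, 0], [0, 0, 0, 0, 0, 0], [0, 0, 0, 0, 0, 0]]
  ],
  "jaw": 0.0495,
  "force": 8
}}

```text
time_s: 17.28
tcp_pos: [0.4303, 0.0519, 0.1693]
eef_rot: [-180.0, 0.0, 15.4]
contact_force: [0.1, -0.5, -1.8]
gripper_width: 0.0588
gripper_force: 8.0
```

Converted, 0.0008 m is 0.0011, 0.0004 m is 0.0005.

Emit:
{"method": "send_path", "body": {
  "plan": [
    [[0, 0, 0.0005, 0, 0, 0], [0, 0, 0.0011, 0, 0, 0], [0, 0, 0.0011, 0, 0, 0], [0, 0, 0.0011, 0, 0, 0]]
  ],
  "jaw": 0.0495,
  "force": 8.5
}}

```text
time_s: 17.62
tcp_pos: [0.4306, 0.0521, 0.1688]
eef_rot: [-180.0, -0.0, 15.4]
contact_force: [-0.4, 1.3, -1.9]
gripper_width: 0.0496
gripper_force: 2.9
```

Emit:
{"method": "send_path", "body": {
  "plan": [
    [[0, 0, 0, 0, 0, 0], [0, 0, 0, 0, 0, 0], [0, 0, 0, 0, 0, 0], [0, 0, 0, 0, 0, 0]]
  ],
  "jaw": 0.0495,
  "force": 9.2
}}

```text
time_s: 17.95
tcp_pos: [0.4305, 0.052, 0.1687]
eef_rot: [-180.0, -0.0, 15.4]
contact_force: [-0.2, 0.7, -1.3]
gripper_width: 0.0494
gripper_force: 4.4
```

Both wings gave and the opening is 49.5 mm, which is shut. I'll release, retreat and check.

Emit:
{"method": "send_path", "body": {
  "plan": [
    [[0, 0, 0, 0, 0, 0], [0, 0, 0, 0, 0, 0], [0, 0, 0, 0, 0, 0], [0, 0, 0, 0, 0, 0], [0, 0, 0, 0, 0, 0], [0, 0, 0, 0, 0, 0], [0, 0, 0, 0, 0, 0], [0, 0, 0, 0, 0, 0]]
  ],
  "jaw": 0.088,
  "force": 5
}}

```text
time_s: 18.62
tcp_pos: [0.4305, 0.052, 0.1687]
eef_rot: [180.0, -0.0, 15.4]
contact_force: [-1.1, 0.2, -0.4]
gripper_width: 0.0874
gripper_force: 0.0
```

Emit:
{"method": "send_path", "body": {
  "plan": [
    [[0, 0, -0.0133, 0, 0, 0], [0, 0, -0.04, 0, 0, 0], [0, 0, -0.08, 0, 0, 0], [0, 0, -0.1333, 0, 0, 0], [0, 0, -0.1747, 0, 0, 0], [0, 0, -0.1747, 0, 0, 0], [0, 0, -0.1747, 0, 0, 0], [0, 0, -0.1747, 0, 0, 0]]
  ]
}}

```text
time_s: 19.28
tcp_pos: [0.4301, 0.052, 0.2993]
eef_rot: [-180.0, 0.0, 15.4]
contact_force: [-0.7, 1.1, -0.9]
gripper_width: 0.0874
gripper_force: 0.0
```

```bash
python3 - <<'E'
from h import *
c=r.capture('wrist');s=r.capture('side')
save('f.png',np.hstack([cv2.resize(c['frame'][160:290,220:420],(400,260)),cv2.resize(s['frame'][180:280,250:380],(338,260))]))
W=world(c);roi=np.zeros(W.shape[:2],bool);roi[215:275,255:385]=1
m=roi&(W[...,2]>.172)&(W[...,2]<.225)
st=r.get_state();print(st['tcp_pos'],st['contact_force']);yaw=np.radians(st['eef_rot'][2]);Y=np.array([np.sin(yaw),-np.cos(yaw),0])
print('y range',np.percentile((W[m]-st['tcp_pos'])@Y,[.5,99.5]))
hsv=cv2.cvtColor(c['frame'],cv2.COLOR_RGB2HSV)
n,l,sa,ce=cv2.connectedComponentsWithStats((roi&(hsv[...,2]<50)&(W[...,2]>.17)).astype(np.uint8))
for i in range(1,n):
    if sa[i,4]>8: print(ce[i].round(1),np.nanmedian(W[l==i],0).round(4))
E
```

```text
[0.42985887 0.05170707 0.29853688] [0.42914933 0.13496844 0.09445857]
y range [-0.02522169  0.02233189]
[319.3 247.1] [0.4317 0.0529 0.2174]
```

View pics/f.png

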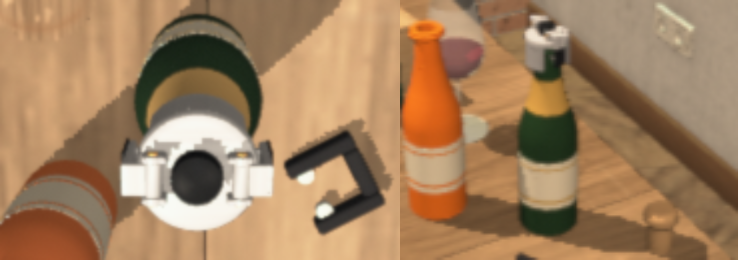

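The check crop shows both wings shut, evenly spaced about the knob (at 130 and 265 around 197). The bottle is upright and nothing nearby has moved.

```bash
python3 -c "
from plant import r
print(r.close_job())"
```

```text
the job is handed in; nothing more can be done
None
```

The stopper is on the green bottle: the seal went home at about 21 N, both wings snapped shut by 8.5 N, the bottle stands upright in place with nothing else touched, and the job was handed in at about 19 s.

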